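# Flag the loose filter housing knob

### The arm

A 6-joint arm with a two-finger parallel gripper is mounted at the origin on the work surface. World frame = base frame: x ahead of the robot, y to its left, z up, the work surface at z = 0. Lengths are in mm, angles in rad, forces in N, time in s.
With the tool pointing down it reaches from about 400 to 925 mm from the base axis. Payload 12.5 kg.
Tool frame: the origin (TCP) lies on the centre line of the jaws, within the pads' length; the fingertips stand 14 mm ahead of it and the grasp point (between the pads) lies 5 mm behind it; z points along the fingers, x is the direction in which the jaws open and shut, and the axes are right-handed (so a half turn about z gives the same grasp; the last joint's range is limited). The gripper opens to 95 mm and grips with 3 to 60 N. Pads are 20 mm wide; open, the fingers measure 119 mm over their backs; the gripper's body (75 mm by 180 mm) begins 59 mm behind the grasp point.
Start: joints at [-1.251, 0.491, 1.559, -0, 1.092, -0.106], TCP at [258.18, -569.2, 228.661] pointing down, gripper open.
Joint ranges: [-3.1, 3.1], [-0.84, 2.19], [0.05, 2.79], [-1.13, 4.28], [0.06, 2.93], [-2.69, 2.69]. Speed limits (rad/s): [2.22, 2.22, 2.79, 3.14, 3.14, 3.14].

### API

Orientations are given as [roll, pitch, yaw] about the fixed x, y, z axes, in that order (R = Rz(yaw) Ry(pitch) Rx(roll)).
In Python, from cell import state, read_camera, job_done gives the robot as it stands.
- The arm moves only by the shell command python3 -m handwheel 'ROWS'. ROWS is JSON, a list of rows, each an object of numbers: "hand": the finger opening in m, from 0 to 0.0951; "x", "y", "z": the shift along the world's x, y, z in m; "spin": the turn about the world's z in units of 5 degrees (1.0 is 5 degrees). In form: [{"hand": .., "x": .., "y": .., "z": .., "spin": ..}, ...]. A call has 1 to 20 rows; each row is the pose to reach, as a shift and turn from the pose commanded when the call began; what a row does not reach only later rows make up. A row lasts 1/12 s, in which the tool goes at most 41.7 mm and 7.16 degrees, less where a joint would pass 70% of its speed; a pose out of reach is approached as far as the arm can. A call with a gripper value outside its range is refused whole. The fingers move at their own pace and stop on an object; the grip force is fixed at half the most. Time passes only in rows, so rows that repeat a pose let the fingers close. It gives the time, the measured TCP pose, the force and the opening at its end, in the units of the state.
- state(): the state, without advancing time (a new reading comes with each control period).
- read_camera(name): name is "scene" or "top" or "wrist"; returns a dict with "img" (400x640x3 uint8, red, green, blue), "fx", "fy", "cx", "cy" (pixels), "T" (4x4, takes a point from camera to world coordinates). Camera axes: x right, y down, z forward; pixel columns grow to the right and rows downward; lengths in mm; the calibration is good to about 2 mm. The wrist camera is an equidistant fisheye: a pixel r from the principal point sees the ray r / f radians off the axis. A picture is of the moment at which its call begins. There is no depth.
- job_done(): hands the job in, once; it reports no verdict.
The state is a dict: "t": time; "joints": joint angles; "qvel": joint speeds; "tau": joint torques, N m; "eef_pos": TCP position; "tcp_rot": TCP orientation; "ft_force": force on the tool from outside, world axes, zero at the start; "moment": the same for the moment, N m; "opening": opening from 0.0 (shut) to 1.0 (fully open).
Only numpy, scipy, OpenCV 4.12 (cv2) and the standard library are available. Lean on these libraries where they do the work, as an engineer would, in place of code of your own. Each camera call takes 0.05 s, during which the arm holds its last target. There are 200 camera calls.

### The job

One of the two filter housings on the bench has a loose knob. Find it by twisting a knob about an eighth of a turn clockwise (seen from above) and letting go: a tight one springs back, the loose one stays turned. Leave the loose knob turned like that, and only then set the red flag upright, wholly on the blue pad of that same stand, without dropping it.

Things in the scene. Friction and masses are not known exactly. Their poses are not given: they have to be found in the camera images.
- stand_p: Fixed filter stand, one of two alike: white base plate 240 x 110 x 8 mm carrying a round steel housing (diameter 72, top 45 mm above the bench) with a black bar knob on top. Origin: on the knob's vertical axis, at bench level; x points from the blue pad to the knob, z up. Blue pad 84 x 84 mm, centre at x = -130 mm, y = 0, top 10 mm above the bench.
- stand_q: Fixed filter stand, one of two alike: white base plate 240 x 110 x 8 mm carrying a round steel housing (diameter 72, top 45 mm above the bench) with a black bar knob on top. Origin: on the knob's vertical axis, at bench level; x points from the blue pad to the knob, z up. Blue pad 84 x 84 mm, centre at x = -130 mm, y = 0, top 10 mm above the bench.
- knob_p (a joint): Angle of the knob on stand_p: 0 at the start, grows clockwise seen from above, stops at 0 and 1.5. Its black bar, 52 mm long and 12 thick, 54 to 84 mm above the bench, lies along the stand's x at 0. A loose knob turns at about 0.03 N m and stays where left.
- knob_q (a joint): The same for stand_q; bar and angles as knob_p. Nothing to be seen tells which is loose, and it may be on the left or the right. The tight one breaks away at about 0.1 N m, takes 0.24 N m at 0.7 rad and springs back to 0 when let go. A pinch of about 25 N on the bar turns either.
- red_flag: Loose red plastic marker, about 80 g (a green one of the same shape is a bystander): foot 45 x 45 x 12 mm with an upright tab on it across the middle, 45 mm wide along its y, 10 mm thick along its x, from 12 to 58 mm high, to be gripped across its thickness. Origin: centre of the underside, z up.
Things that resemble listed ones, but are neither listed nor needed, are in the scene too. Leave any brown or purple look-alike of the red_flag alone.

How it is judged:
By the outcome, as a careful person would: the job done as asked, in the order asked, and still so for the second after the job is handed in, with the robot touching nothing.
It also fails if it takes over 67 s, if anything falls off the work surface, if the arm or the gripper's body presses on something with over 40 N, if the wrist force passes 120 N, or if a joint passes its speed limit or range.

## Working session

There is one attempt and no reset: what is moved stays moved. The work goes in short steps, Python scripts to look and compute and a shell command to move; the robot and the scene stay as the last step left them, time stands still between calls to the robot, and variables do not carry over. Pictures are saved under pics/ and viewed, about 8 in all and at most 12, crops included, and the job is handed in when it is done.

```bash
mkdir -p pics; ls; python3 - <<'E'
from cell import state, read_camera
import cv2,pickle,numpy as np
s=state(); print(s)
d={}
for n in("top","scene"):
    c=read_camera(n); d[n]=c; cv2.imwrite(f"pics/{n}0.png",c["img"][:,:,::-1]); print(n,c["fx"],c["fy"],c["cx"],c["cy"],np.round(c["T"],3).tolist())
pickle.dump(d,open("c0.pkl","wb"))
E
```

```text
pics
{'t': 0.0, 'joints': array([-1.25059922e+00,  4.91536349e-01,  1.55946026e+00,  2.06095756e-05,
        1.09171756e+00, -1.05596345e-01]), 'qvel': array([ 5.99373346e-04, -2.93823808e-04,  6.18932876e-04,  8.20355853e-05,
       -4.16900295e-04, -3.86755047e-04]), 'tau': array([-1.87347227e-04, -6.12643862e+01, -2.58184665e+01,  6.91700843e-02,
        4.83199989e-02, -1.05019483e-04]), 'eef_pos': array([ 258.10381355, -568.95465977,  228.07244249]), 'tcp_rot': array([-3.14145627e+00,  1.11335113e-03, -1.14501231e+00]), 'ft_force': array([-0.04255642,  0.233215  ,  0.59287875]), 'moment': array([ 0.05702859, -0.00407012,  0.01239859]), 'opening': 1.0018457559152982}
top 372.4112186565959 372.4112186565959 319.0607535059464 204.36710601731554 [[0.017, -0.997, 0.077, 517.596], [-1.0, -0.018, -0.01, 13.551], [0.012, -0.077, -0.997, 716.578], [0.0, 0.0, 0.0, 1.0]]
scene 490.78599497331413 490.78599497331413 317.83337112028 198.59084600464777 [[0.549, 0.494, -0.674, 1247.582], [0.835, -0.341, 0.431, -447.489], [-0.016, -0.8, -0.6, 656.905], [0.0, 0.0, 0.0, 1.0]]
```

View pics/top0.png

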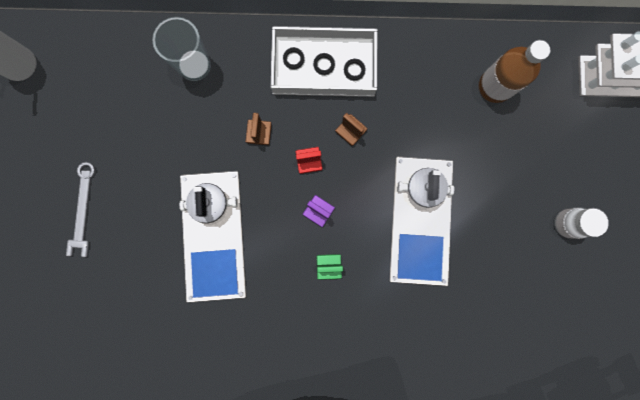

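View pics/scene0.png

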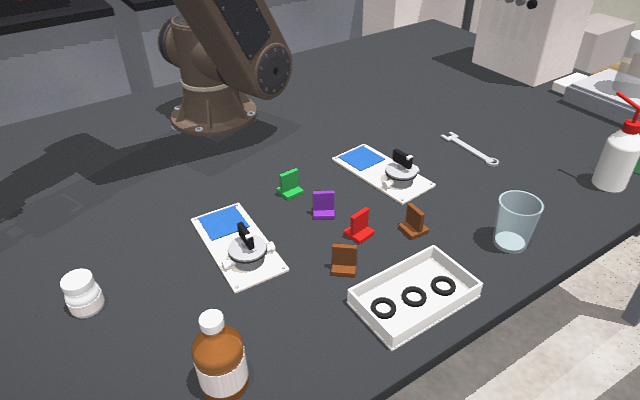

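The top view shows the left stand with its knob at about (203,203) and pad at (215,273), and the right stand with its knob at (430,187) and pad at (420,257). There are five flag shapes: red (309,160), green (329,267), purple (319,211) and brown (258,131) and (351,129). Only the one at (309,160) is red. I'll measure these and take one enlarged crop to confirm.

```bash
cat > h.py <<'E'
import numpy as np,cv2
def cast(c,px,z):
    px=np.atleast_2d(np.asarray(px,float)); 
    d=np.c_[(px[:,0]-c["cx"])/c["fx"],(px[:,1]-c["cy"])/c["fy"],np.ones(len(px))]@c["T"][:3,:3].T
    o=c["T"][:3,3]; return (o+d*((z-o[2])/d[:,2])[:,None])[:,:2]
def proj(c,P):
    p=(np.atleast_2d(P)-c["T"][:3,3])@c["T"][:3,:3]
    return np.c_[c["cx"]+c["fx"]*p[:,0]/p[:,2],c["cy"]+c["fy"]*p[:,1]/p[:,2]]
def blobs(m,amin=40):
    m=m.astype(np.uint8); cs,_=cv2.findContours(m,cv2.RETR_EXTERNAL,cv2.CHAIN_APPROX_NONE)
    return sorted([k for k in cs if cv2.contourArea(k)>amin],key=cv2.contourArea,reverse=True)
def rect(c,k,z):
    w=cast(c,k[:,0,:],z); (x,y),(a,b),t=cv2.minAreaRect(w.astype(np.float32)); return np.round([x,y,a,b,t],1)
def masks(img):
    h=cv2.cvtColor(img,cv2.COLOR_RGB2HSV); H,S,V=[h[...,i].astype(int) for i in range(3)]
    return dict(blue=(abs(H-112)<12)&(S>150)&(V>70),red=((H<4)|(H>174))&(S>180)&(V>80),white=(S<40)&(V>170))
E
python3 - <<'E'
from h import *; import pickle
d=pickle.load(open("c0.pkl","rb"))
for n in d:
    c=d[n]; m=masks(c["img"])
    for k in blobs(m["blue"],300)[:2]: print(n,"pad",rect(c,k,10),"px",k[:,0].mean(0).round())
    for k in blobs(m["red"],40)[:2]: print(n,"red px",cv2.boundingRect(k),"foot z0",rect(c,k,12), "top z58",rect(c,k,58))
c=d["top"]
for k in blobs(cv2.morphologyEx((masks(c["img"])["white"]|masks(c["img"])["blue"]).astype(np.uint8),cv2.MORPH_CLOSE,np.ones((9,9))),3000): print("plate",rect(c,k,8))
a=[cv2.resize(c["img"][y:y+h,x:x+h],(390,390),interpolation=cv2.INTER_CUBIC) for x,y,h in((284,135,50),(165,165,78),(390,150,78))]
s=d["scene"]["img"]; b=cv2.resize(s[190:260,320:390],(390,390),interpolation=cv2.INTER_CUBIC)
o=np.vstack([np.hstack(a[:2]),np.hstack([a[2],b])]); cv2.imwrite("pics/crop1.png",cv2.resize(o,(600,600))[:,:,::-1])
E
```

```text
top pad [440.6 200.6  80.3  80.2   5.6] px [214. 273.]
top pad [ 469.5 -186.2   79.4   67.9   89.5] px [424. 266.]
top red px (298, 160, 23, 10) foot z0 [648.4  25.9  13.9  42.5   8.8] top z58 [639.8  25.1  13.   39.7   8.8]
scene pad [ 477.9 -189.2   82.3   81.8   87.2] px [224. 222.]
scene pad [442.1 197.7  80.8  81.6   4.6] px [362. 158.]
scene red px (344, 207, 30, 37) foot z0 [642.9  33.4  59.4 112.5  60.4] top z58 [686.   -0.9  55.1 104.4  60.4]
scene red px (617, 92, 23, 42) foot z0 [682.1 956.8  51.7 264.6  33.8] top z58 [722.5 856.6  48.  245.7  33.8]
plate [510.  208.6 238.5 112.7   5.4]
plate [ 546.  -191.3  113.2  238.5   87. ]
plate [862.5   2.  124.1 206.9   0. ]
```

View pics/crop1.png

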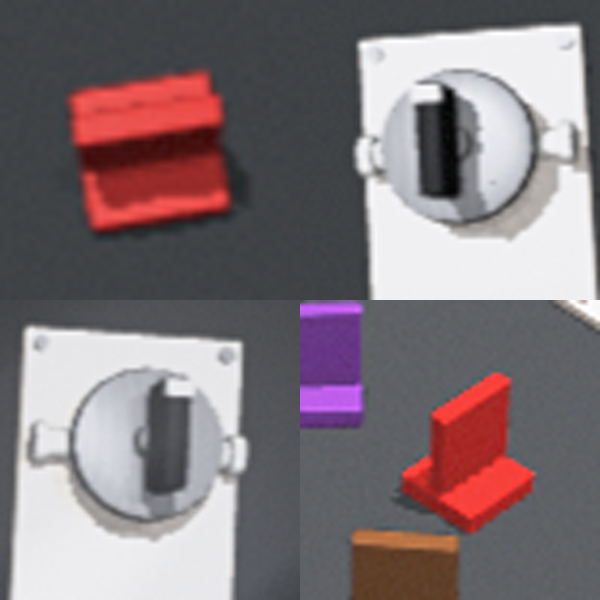

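The crop confirms the red flag: a red foot with an upright tab, jaw direction about world x, turned a few degrees, and nothing else that colour. Pads measure 80–82 mm against 84, and plates 238x113 against 240x110, so the scale is right. I'll hover over the right knob first (about x 608, y -194, stand yaw -3°) and refine the position with the wrist camera.

```bash
python3 -m handwheel '[{"x":0.03,"y":0.03,"spin":-1},{"x":0.06,"y":0.06,"spin":-2},{"x":0.09,"y":0.09,"spin":-3},{"x":0.12,"y":0.12,"spin":-4},{"x":0.15,"y":0.15,"spin":-5},{"x":0.18,"y":0.18,"spin":-5.5},{"x":0.21,"y":0.21,"spin":-5.5},{"x":0.24,"y":0.24,"spin":-5.5},{"x":0.27,"y":0.27,"spin":-5.5},{"x":0.3,"y":0.3,"spin":-5.5},{"x":0.33,"y":0.34,"spin":-5.5},{"x":0.35,"y":0.374,"spin":-5.5},{"x":0.35,"y":0.374,"spin":-5.5},{"x":0.35,"y":0.374,"spin":-5.5},{"x":0.35,"y":0.374,"spin":-5.5},{"x":0.35,"y":0.374,"spin":-5.5}]'
python3 - <<'E'
from cell import state, read_camera
import cv2,pickle,numpy as np
c=read_camera("wrist"); pickle.dump(c,open("w1.pkl","wb")); print(c["fx"],c["cx"],c["cy"],np.round(c["T"],3).tolist())
cv2.imwrite("pics/w1.png",c["img"][:,:,::-1])
E
```

```text
309.70691628693146 318.23214864786246 197.90699573649957 [[0.413, -0.87, -0.269, 334.864], [-0.911, -0.395, -0.12, -535.279], [-0.002, 0.294, -0.956, 385.257], [0.0, 0.0, 0.0, 1.0]]invalid input
```

View pics/w1.png

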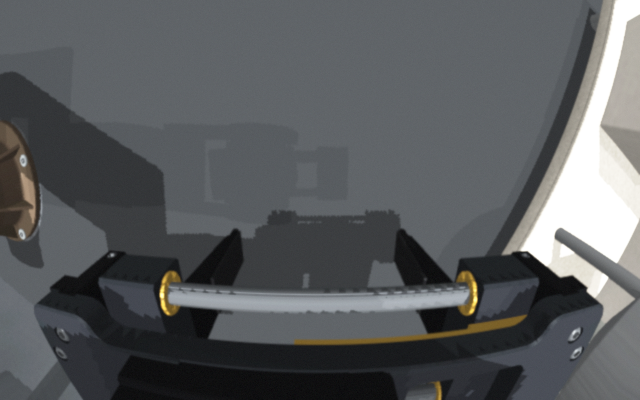

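The call was refused as "invalid input", so the arm didn't move and the picture shows only bare bench. Most likely every row needs all five keys.

```bash
python3 -m handwheel '[{"hand":0.095,"x":0.03,"y":0.03,"z":0,"spin":-1},{"hand":0.095,"x":0.06,"y":0.06,"z":0,"spin":-2},{"hand":0.095,"x":0.09,"y":0.09,"z":0,"spin":-3},{"hand":0.095,"x":0.12,"y":0.12,"z":0,"spin":-4},{"hand":0.095,"x":0.15,"y":0.15,"z":0,"spin":-5},{"hand":0.095,"x":0.18,"y":0.18,"z":0,"spin":-5.5},{"hand":0.095,"x":0.21,"y":0.21,"z":0,"spin":-5.5},{"hand":0.095,"x":0.24,"y":0.24,"z":0,"spin":-5.5},{"hand":0.095,"x":0.27,"y":0.27,"z":0,"spin":-5.5},{"hand":0.095,"x":0.3,"y":0.3,"z":0,"spin":-5.5},{"hand":0.095,"x":0.33,"y":0.34,"z":0,"spin":-5.5},{"hand":0.095,"x":0.35,"y":0.374,"z":0,"spin":-5.5},{"hand":0.095,"x":0.35,"y":0.374,"z":0,"spin":-5.5},{"hand":0.095,"x":0.35,"y":0.374,"z":0,"spin":-5.5},{"hand":0.095,"x":0.35,"y":0.374,"z":0,"spin":-5.5}]'
python3 - <<'E'
from cell import state, read_camera
import cv2,pickle,numpy as np
c=read_camera("wrist"); pickle.dump(c,open("w1.pkl","wb")); print(c["fx"],c["cx"],c["cy"],np.round(c["T"],3).tolist())
cv2.imwrite("pics/w2.png",c["img"][:,:,::-1])
E
```

```text
t: 1.4
eef_pos: [608.1, -194.9, 228.3]
tcp_rot: [3.141, -0.0, -1.623]
ft_force: [0.0, 1.3, -0.0]
opening: 1.002
309.70691628693146 318.23214864786246 197.90699573649957 [[-0.053, -0.954, -0.295, 692.225], [-0.999, 0.05, 0.016, -199.801], [-0.0, 0.295, -0.955, 385.376], [0.0, 0.0, 0.0, 1.0]]
```

View pics/w2.png

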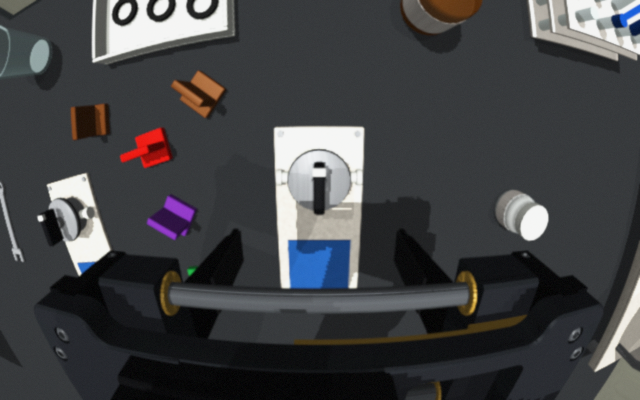

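The wrist view shows the right knob's bar standing vertically in the image, columns about 313–326 and rows 163–213, with the housing disc at about (319,180). I'll cast these points.

```bash
cat >> h.py <<'E'
def castf(c,px,z):
    px=np.atleast_2d(np.asarray(px,float)); u=px-[c["cx"],c["cy"]]; r=np.hypot(*u.T)+1e-9; th=r/c["fx"]
    d=np.c_[u*(np.sin(th)/r)[:,None],np.cos(th)]@c["T"][:3,:3].T; o=c["T"][:3,3]
    return (o+d*((z-o[2])/d[:,2])[:,None])[:,:2]
E
python3 - <<'E'
from h import *; import pickle
c=pickle.load(open("w1.pkl","rb")); g=cv2.cvtColor(c["img"],cv2.COLOR_RGB2GRAY)
m=np.zeros_like(g); m[150:235,295:345]=(g[150:235,295:345]<60)
k=blobs(m,50)[0]; print("bar bbox",cv2.boundingRect(k))
for z in(84,70): 
    w=castf(c,k[:,0],z); print(z,np.array(cv2.minAreaRect(w.astype(np.float32))[0]).round(1),cv2.minAreaRect(w.astype(np.float32))[1:], )
for r in range(160,218,5): print(r,g[r,300:340:2])
mk=masks(c["img"]); 
for k in blobs(mk["blue"],300)[:1]: print("pad",np.c_[cv2.boxPoints(cv2.minAreaRect(k)),castf(c,cv2.boxPoints(cv2.minAreaRect(k)),10)].round(1))
# plate side edges -> axis
for r in (140,150,225,235):
    row=g[r,255:385]; i=np.where(row>140)[0]; l,rr=255+i.min(),255+i.max(); p=castf(c,[[l,r],[rr,r]],8); print("edge",r,l,rr,p.round(1).tolist())
for k in blobs(mk["red"],40)[:2]: print("red",cv2.boundingRect(k))
E
```

```text
bar bbox (313, 178, 12, 36)
84 [ 601.5 -195.2] ((11.322940826416016, 37.187767028808594), 86.98129272460938)
70 [ 597.2 -195. ] ((11.848946571350098, 38.915306091308594), 86.98124694824219)
160 [231 233 236 237 239 240 237 235 229 221 214 221 227 229 220 215 214 208
 203 199]
165 [229 231 232 235 232 231 201  68  16  12  10  17  76 182 204 215 214 210
 207 202]
170 [227 226 227 229 227 223 231 244 244 244 244 244 239 167 127 121 175 190
 187 184]
175 [204 203 203 205 205 212 223 240 241 241 241 240 233 148 112 142 187 187
 183 182]
180 [196 195 194 194 193 190 122  45  31  35  32  30  42  84 106 137 187 185
 182 180]
185 [192 190 189 191 190 194 160  49  32  33  29  29  49 105 111 136 184 183
 181 181]
190 [188 185 185 187 185 191 159  48  30  32  29  26  52 115 116 141 183 183
 180 179]
195 [184 184 183 184 183 191 159  51  32  33  32  24  52 103 115 172 182 178
 177 175]
200 [159 157 161 161 162 164 131  42  30  26  29  20  52 100 111 171 177 174
 171 170]
205 [136 113 103 102 104 106  88  31  32  30  30  25  49 100 104 113 113 112
 123 151]
210 [154 153 155 156 158 141 114  35  16  16  18  18  65 132 145 156 168 175
 176 177]
215 [158 156 161 163 159 155 156 147 128 126 132 136 151 156 157 157 161 160
 161 161]
pad [[ 289.   241.   518.2 -151.3]
 [ 348.   241.   514.  -230.2]
 [ 348.   288.   438.2 -229.3]
 [ 289.   288.   442.7 -144.2]]
edge 140 274 363 [[652.9, -143.3], [647.2, -252.3]]
edge 150 274 363 [[640.5, -142.3], [634.7, -252.0]]
edge 225 277 359 [[541.2, -137.1], [535.5, -245.4]]
edge 235 278 359 [[526.7, -137.0], [521.0, -245.3]]
red (120, 128, 51, 40)
```

The bar's top spans x ≈ 583–632 at z = 84, with its centre at (608, -195.6). The plate axis gives (608, -195.6) and the pad prediction (608, -194.5), and the yaw is -3.0°, so they agree. I'll lower and pinch.

```bash
python3 -m handwheel '[{"hand":0.095,"x":0,"y":-0.001,"z":-0.03,"spin":0},{"hand":0.095,"x":0,"y":-0.001,"z":-0.06,"spin":0},{"hand":0.095,"x":0,"y":-0.001,"z":-0.09,"spin":0},{"hand":0.08,"x":0,"y":-0.001,"z":-0.12,"spin":0},{"hand":0.06,"x":0,"y":-0.001,"z":-0.145,"spin":0},{"hand":0.04,"x":0,"y":-0.001,"z":-0.156,"spin":0},{"hand":0.025,"x":0,"y":-0.001,"z":-0.156,"spin":0},{"hand":0.02,"x":0,"y":-0.001,"z":-0.156,"spin":0},{"hand":0.015,"x":0,"y":-0.001,"z":-0.156,"spin":0},{"hand":0.01,"x":0,"y":-0.001,"z":-0.156,"spin":0},{"hand":0.0,"x":0,"y":-0.001,"z":-0.156,"spin":0},{"hand":0.0,"x":0,"y":-0.001,"z":-0.156,"spin":0},{"hand":0.0,"x":0,"y":-0.001,"z":-0.156,"spin":0},{"hand":0.0,"x":0,"y":-0.001,"z":-0.156,"spin":0},{"hand":0.0,"x":0,"y":-0.001,"z":-0.156,"spin":0}]'
```

```text
t: 2.7
eef_pos: [608.2, -196.1, 72.8]
tcp_rot: [-3.141, -0.0, -1.625]
ft_force: [-0.4, -0.1, -0.6]
opening: 0.217
```

```bash
python3 -m handwheel '[{"hand":0,"x":0,"y":0,"z":0,"spin":0},{"hand":0,"x":0,"y":0,"z":0,"spin":0},{"hand":0,"x":0,"y":0,"z":0,"spin":0},{"hand":0,"x":0,"y":0,"z":0,"spin":0}]'
```

```text
t: 3.03
eef_pos: [608.2, -195.4, 72.7]
tcp_rot: [3.141, 0.001, -1.625]
ft_force: [1.1, 5.2, 1.4]
opening: 0.126
```

The opening is 12 mm, which is the bar's thickness, and the side force is small. Now the 45° clockwise twist.

```bash
python3 -m handwheel '[{"hand":0,"x":0,"y":0,"z":0,"spin":-0.7},{"hand":0,"x":0,"y":0,"z":0,"spin":-1.4},{"hand":0,"x":0,"y":0,"z":0,"spin":-2.1},{"hand":0,"x":0,"y":0,"z":0,"spin":-2.8},{"hand":0,"x":0,"y":0,"z":0,"spin":-3.5},{"hand":0,"x":0,"y":0,"z":0,"spin":-4.2},{"hand":0,"x":0,"y":0,"z":0,"spin":-4.9},{"hand":0,"x":0,"y":0,"z":0,"spin":-5.6},{"hand":0,"x":0,"y":0,"z":0,"spin":-6.3},{"hand":0,"x":0,"y":0,"z":0,"spin":-7},{"hand":0,"x":0,"y":0,"z":0,"spin":-7.7},{"hand":0,"x":0,"y":0,"z":0,"spin":-8.4},{"hand":0,"x":0,"y":0,"z":0,"spin":-9},{"hand":0,"x":0,"y":0,"z":0,"spin":-9},{"hand":0,"x":0,"y":0,"z":0,"spin":-9}]'; python3 -c "
from cell import state;s=state();print(s['moment'],s['ft_force'],s['joints'])"
```

```text
t: 4.28
eef_pos: [607.6, -196.8, 72.7]
tcp_rot: [3.141, -0.001, -2.411]
ft_force: [-4.3, -3.8, 2.7]
opening: 0.124
[-0.57134898  0.82731238  0.04599259] [-4.3288848  -3.77635694  2.73017036] [-4.16147569e-01  6.88816161e-01  1.65993803e+00 -1.43158739e-03
  7.93890982e-01  1.99548866e+00]
```

The vertical moment is only about 0.05 N m, which hints at loose. I'll release, rise straight up and look.

```bash
python3 -m handwheel '[{"hand":0.03,"x":0,"y":0,"z":0,"spin":0},{"hand":0.06,"x":0,"y":0,"z":0,"spin":0},{"hand":0.08,"x":0,"y":0,"z":0,"spin":0},{"hand":0.08,"x":0,"y":0,"z":0,"spin":0},{"hand":0.08,"x":0,"y":0,"z":0,"spin":0},{"hand":0.08,"x":0,"y":0,"z":0,"spin":0},{"hand":0.08,"x":0,"y":0,"z":0.01,"spin":0},{"hand":0.08,"x":0,"y":0,"z":0.03,"spin":0},{"hand":0.08,"x":0,"y":0,"z":0.06,"spin":0},{"hand":0.08,"x":0,"y":0,"z":0.09,"spin":0},{"hand":0.08,"x":0,"y":0,"z":0.12,"spin":0},{"hand":0.08,"x":0,"y":0,"z":0.156,"spin":0},{"hand":0.08,"x":0,"y":0,"z":0.156,"spin":0},{"hand":0.08,"x":0,"y":0,"z":0.156,"spin":0}]'
python3 - <<'E'
from cell import state, read_camera
import cv2,pickle,numpy as np
d={n:read_camera(n) for n in("wrist","top","scene")}; pickle.dump(d,open("c3.pkl","wb"))
w=d["wrist"]["img"]; s=d["scene"]["img"][190:300,180:310]
o=np.zeros((400,800,3),np.uint8); o[:250]=0
o[:,:400]=cv2.resize(w[80:280,220:420],(400,400)); o[:338,400:]=cv2.resize(s,(400,338))
cv2.imwrite("pics/w3.png",o[:,:,::-1])
E
```

```text
t: 5.45
eef_pos: [608.7, -196.4, 231.5]
tcp_rot: [-3.137, 0.002, -2.41]
ft_force: [0.3, 0.5, -0.9]
opening: 0.838
```

View pics/w3.png

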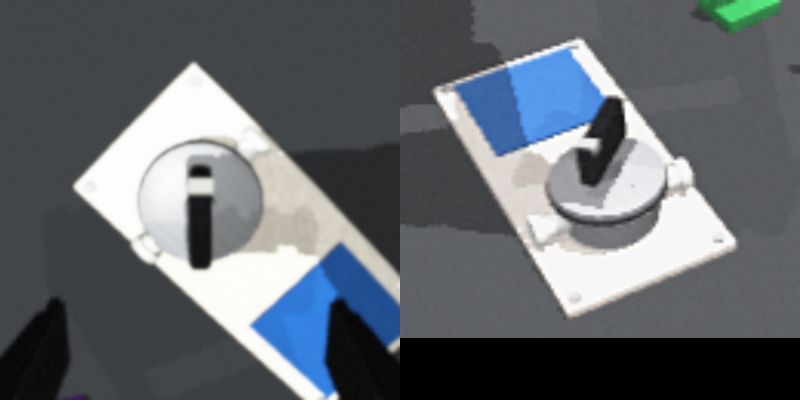

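In both views the right stand's bar has stayed about 45° off its plate axis with the hand away, so the right stand is the loose one. I'll re-check it later. Now the flag position.

```bash
python3 - <<'E'
from h import *; import pickle
d=pickle.load(open("c3.pkl","rb")); c0=pickle.load(open("c0.pkl","rb"))
def rm(img):
    h=cv2.cvtColor(img,cv2.COLOR_RGB2HSV); return ((h[...,0]<5)|(h[...,0]>172))&(h[...,1]>130)&(h[...,2]>40)
c=c0["top"]; m=rm(c["img"]); m[:120]=0; k=[b for b in blobs(m,60)][0]; print("top",cv2.boundingRect(k),rect(c,k,10))
b=cv2.boxPoints(cv2.minAreaRect(k)); print("box",b.round(1).tolist())
g=c["img"][...,0]
for x in(302,308,314): print(x,list(zip(range(146,176),g[146:176,x])))
w=pickle.load(open("w1.pkl","rb")); m=rm(w["img"]); k=blobs(m,60)[0]
bx=k[:,0]; print("wrist bbox",cv2.boundingRect(k),cv2.approxPolyDP(k,2,True)[:,0].tolist())
p=cv2.approxPolyDP(k,2,True)[:,0]
for z in(0,12,58): print(z,castf(w,p,z).round(0).tolist())
s=c0["scene"]; m=rm(s["img"]); m[:,450:]=0; k=blobs(m,60)[0]; p=cv2.approxPolyDP(k,2,True)[:,0]; print("scene",p.tolist())
for z in(0,12,58): print(z,cast(s,p,z).round(0).tolist())
E
```

```text
top (296, 147, 27, 27) [657.7  27.2  46.8  47.7   9.9]
box [[294.79998779296875, 149.89999389648438], [319.20001220703125, 146.10000610351562], [322.8999938964844, 169.89999389648438], [298.3999938964844, 173.6999969482422]]
302 [(146, np.uint8(65)), (147, np.uint8(62)), (148, np.uint8(71)), (149, np.uint8(143)), (150, np.uint8(237)), (151, np.uint8(236)), (152, np.uint8(232)), (153, np.uint8(217)), (154, np.uint8(233)), (155, np.uint8(235)), (156, np.uint8(235)), (157, np.uint8(232)), (158, np.uint8(157)), (159, np.uint8(77)), (160, np.uint8(68)), (161, np.uint8(69)), (162, np.uint8(77)), (163, np.uint8(108)), (164, np.uint8(136)), (165, np.uint8(153)), (166, np.uint8(152)), (167, np.uint8(150)), (168, np.uint8(151)), (169, np.uint8(179)), (170, np.uint8(235)), (171, np.uint8(234)), (172, np.uint8(175)), (173, np.uint8(72)), (174, np.uint8(42)), (175, np.uint8(63))]
308 [(146, np.uint8(62)), (147, np.uint8(74)), (148, np.uint8(145)), (149, np.uint8(237)), (150, np.uint8(236)), (151, np.uint8(232)), (152, np.uint8(219)), (153, np.uint8(234)), (154, np.uint8(235)), (155, np.uint8(236)
[... 1529 characters left out ...]
645.0, -5.0]]
58 [[683.0, -23.0], [686.0, -16.0], [680.0, 18.0], [666.0, 19.0], [661.0, 45.0], [652.0, 47.0], [655.0, 18.0], [641.0, 14.0], [646.0, -24.0], [651.0, -29.0]]
scene [[366, 207], [351, 216], [351, 225], [344, 230], [345, 235], [358, 243], [371, 236], [374, 231], [367, 226]]
0 [[595.0, 94.0], [602.0, 49.0], [626.0, 31.0], [631.0, 10.0], [644.0, 2.0], [678.0, 9.0], [676.0, 44.0], [668.0, 58.0], [647.0, 56.0]]
12 [[607.0, 84.0], [614.0, 40.0], [637.0, 22.0], [642.0, 1.0], [655.0, -6.0], [689.0, 1.0], [687.0, 35.0], [678.0, 49.0], [658.0, 47.0]]
58 [[653.0, 46.0], [659.0, 5.0], [681.0, -11.0], [685.0, -31.0], [698.0, -37.0], [729.0, -31.0], [727.0, 0.0], [719.0, 14.0], [700.0, 12.0]]
```

Foot centre from the top view is (658, 27) and from the wrist view about (659, 25). The tab top in the wrist view gives (660, 24), and the yaw is about 9–10°. The sizes come out at 47x48 against 45, so it fits. I'll go to (659, 25.5) with the jaw at yaw 9.5°.

```bash
python3 -m handwheel '[{"hand":0.08,"x":0,"y":0.01,"z":0,"spin":1.4},{"hand":0.08,"x":0.005,"y":0.02,"z":0,"spin":2.8},{"hand":0.08,"x":0.01,"y":0.03,"z":0,"spin":4.2},{"hand":0.08,"x":0.01,"y":0.045,"z":0,"spin":5.6},{"hand":0.08,"x":0.015,"y":0.06,"z":0,"spin":7},{"hand":0.08,"x":0.02,"y":0.075,"z":0,"spin":8.4},{"hand":0.08,"x":0.02,"y":0.09,"z":0,"spin":9.8},{"hand":0.08,"x":0.025,"y":0.105,"z":0,"spin":11.2},{"hand":0.06,"x":0.03,"y":0.12,"z":0,"spin":12.6},{"hand":0.06,"x":0.03,"y":0.135,"z":0,"spin":14},{"hand":0.06,"x":0.035,"y":0.15,"z":0,"spin":15.4},{"hand":0.06,"x":0.04,"y":0.165,"z":0,"spin":16.8},{"hand":0.06,"x":0.04,"y":0.18,"z":0,"spin":18.2},{"hand":0.06,"x":0.045,"y":0.195,"z":0,"spin":19.6},{"hand":0.06,"x":0.05,"y":0.21,"z":0,"spin":21},{"hand":0.06,"x":0.05,"y":0.22,"z":0,"spin":22.4},{"hand":0.06,"x":0.05,"y":0.222,"z":0,"spin":23.8},{"hand":0.06,"x":0.05,"y":0.222,"z":0,"spin":25.2},{"hand":0.06,"x":0.05,"y":0.222,"z":0,"spin":26.6},{"hand":0.06,"x":0.05,"y":0.222,"z":0,"spin":28}]'
python3 -m handwheel '[{"hand":0.06,"x":0,"y":0,"z":0,"spin":1.4},{"hand":0.06,"x":0,"y":0,"z":0,"spin":1.5},{"hand":0.06,"x":0,"y":0,"z":0,"spin":1.5},{"hand":0.06,"x":0,"y":0,"z":0,"spin":1.5}]'
python3 - <<'E'
from h import *; import pickle; from cell import read_camera,state
w=read_camera("wrist"); pickle.dump(w,open("w4.pkl","wb")); cv2.imwrite("pics/w4.png",w["img"][:,:,::-1])
h=cv2.cvtColor(w["img"],cv2.COLOR_RGB2HSV); m=((h[...,0]<5)|(h[...,0]>172))&(h[...,1]>130)&(h[...,2]>40)
k=blobs(m,60)[0]; p=cv2.approxPolyDP(k,1.5,True)[:,0]; print(np.c_[p,castf(w,p,12),castf(w,p,58)].round(0).tolist())
print(w["T"][:3,3],state()["eef_pos"])
E
```

```text
t: 7.27
eef_pos: [657.8, 26.0, 227.1]
tcp_rot: [-3.141, 0.003, 0.039]
ft_force: [0.1, -0.1, -0.4]
opening: 0.634
t: 7.6
eef_pos: [658.0, 25.8, 227.9]
tcp_rot: [-3.141, 0.001, 0.16]
ft_force: [0.5, 0.4, 0.2]
opening: 0.627
[[334.0, 154.0, 673.0, 53.0, 670.0, 60.0], [300.0, 156.0, 633.0, 44.0, 634.0, 52.0], [301.0, 191.0, 640.0, 0.0, 641.0, 13.0], [313.0, 191.0, 655.0, 2.0, 654.0, 15.0], [316.0, 202.0, 661.0, -11.0, 659.0, 3.0], [323.0, 201.0, 670.0, -9.0, 667.0, 6.0], [324.0, 191.0, 669.0, 5.0, 666.0, 17.0], [335.0, 191.0, 682.0, 7.0, 678.0, 19.0], [337.0, 189.0, 685.0, 10.0, 680.0, 22.0], [337.0, 156.0, 677.0, 51.0, 673.0, 58.0]]
[645.74527473 107.47599498 385.07367062] [658.06938462  25.7816711  228.13198851]
```

View pics/w4.png

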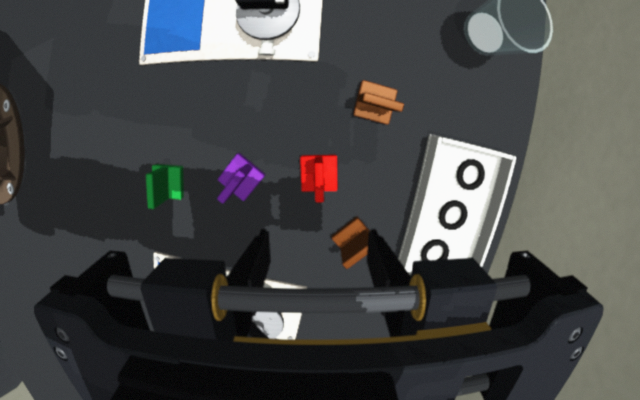

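The flag is at pixel (319,178), under the jaws. The foot centre comes out at (658.5, 26), the tab centre at (659, 26.6) and the yaw at about 10.5°, and its neighbours clear the fingers. Descending and gripping.

```bash
python3 -m handwheel '[{"hand":0.055,"x":0.001,"y":0.0005,"z":-0.03,"spin":0.2},{"hand":0.055,"x":0.001,"y":0.0005,"z":-0.06,"spin":0.2},{"hand":0.055,"x":0.001,"y":0.0005,"z":-0.09,"spin":0.2},{"hand":0.055,"x":0.001,"y":0.0005,"z":-0.12,"spin":0.2},{"hand":0.055,"x":0.001,"y":0.0005,"z":-0.15,"spin":0.2},{"hand":0.05,"x":0.001,"y":0.0005,"z":-0.175,"spin":0.2},{"hand":0.04,"x":0.001,"y":0.0005,"z":-0.188,"spin":0.2},{"hand":0.03,"x":0.001,"y":0.0005,"z":-0.188,"spin":0.2},{"hand":0.02,"x":0.001,"y":0.0005,"z":-0.188,"spin":0.2},{"hand":0.01,"x":0.001,"y":0.0005,"z":-0.188,"spin":0.2},{"hand":0,"x":0.001,"y":0.0005,"z":-0.188,"spin":0.2},{"hand":0,"x":0.001,"y":0.0005,"z":-0.188,"spin":0.2},{"hand":0,"x":0.001,"y":0.0005,"z":-0.188,"spin":0.2},{"hand":0,"x":0.001,"y":0.0005,"z":-0.188,"spin":0.2},{"hand":0,"x":0.001,"y":0.0005,"z":-0.188,"spin":0.2},{"hand":0,"x":0.001,"y":0.0005,"z":-0.188,"spin":0.2},{"hand":0,"x":0.001,"y":0.0005,"z":-0.188,"spin":0.2},{"hand":0,"x":0.001,"y":0.0005,"z":-0.188,"spin":0.2}]'
```

```text
t: 9.15
eef_pos: [659.6, 26.3, 41.8]
tcp_rot: [3.141, -0.002, 0.181]
ft_force: [-0.8, -0.2, 7.3]
opening: 0.101
```

The opening is 9.6 mm, so the tab is gripped. Lift gently first, then carry.

```bash
python3 -m handwheel '[{"hand":0,"x":0,"y":0,"z":0.003,"spin":0},{"hand":0,"x":0,"y":0,"z":0.008,"spin":0},{"hand":0,"x":0,"y":0,"z":0.015,"spin":0},{"hand":0,"x":0,"y":0,"z":0.025,"spin":0},{"hand":0,"x":0,"y":0,"z":0.04,"spin":0},{"hand":0,"x":0,"y":0,"z":0.06,"spin":0},{"hand":0,"x":0,"y":0,"z":0.08,"spin":0},{"hand":0,"x":0,"y":0,"z":0.1,"spin":0},{"hand":0,"x":0,"y":0,"z":0.115,"spin":0},{"hand":0,"x":0,"y":0,"z":0.12,"spin":0},{"hand":0,"x":0,"y":0,"z":0.12,"spin":0},{"hand":0,"x":0,"y":0,"z":0.12,"spin":0}]'
python3 -m handwheel '[{"hand":0,"x":-0.005,"y":-0.005,"z":0,"spin":0},{"hand":0,"x":-0.015,"y":-0.015,"z":0,"spin":-0.2},{"hand":0,"x":-0.03,"y":-0.035,"z":0,"spin":-0.5},{"hand":0,"x":-0.045,"y":-0.055,"z":0,"spin":-0.8},{"hand":0,"x":-0.06,"y":-0.075,"z":0,"spin":-1.1},{"hand":0,"x":-0.08,"y":-0.095,"z":0,"spin":-1.4},{"hand":0,"x":-0.1,"y":-0.115,"z":0,"spin":-1.7},{"hand":0,"x":-0.115,"y":-0.135,"z":0,"spin":-2},{"hand":0,"x":-0.135,"y":-0.155,"z":0,"spin":-2.3},{"hand":0,"x":-0.15,"y":-0.175,"z":0,"spin":-2.5},{"hand":0,"x":-0.165,"y":-0.195,"z":0,"spin":-2.7},{"hand":0,"x":-0.175,"y":-0.207,"z":0,"spin":-2.7},{"hand":0,"x":-0.18,"y":-0.213,"z":0,"spin":-2.7},{"hand":0,"x":-0.1815,"y":-0.215,"z":0,"spin":-2.7},{"hand":0,"x":-0.1815,"y":-0.215,"z":0,"spin":-2.7},{"hand":0,"x":-0.1815,"y":-0.215,"z":0,"spin":-2.7}]'
python3 - <<'E'
from h import *; import pickle; from cell import read_camera,state
d={n:read_camera(n) for n in("wrist","scene","top")}; pickle.dump(d,open("c5.pkl","wb"))
o=np.zeros((400,800,3),np.uint8); o[:,:400]=cv2.resize(d["wrist"]["img"][80:280,220:420],(400,400)); o[:,400:]=cv2.resize(d["scene"]["img"][130:290,150:310],(400,400))
cv2.imwrite("pics/c5.png",o[:,:,::-1]); print(state()["eef_pos"],state()["tcp_rot"])
E
```

```text
t: 10.15
eef_pos: [658.9, 26.3, 160.5]
tcp_rot: [-3.142, 0.0, 0.181]
ft_force: [-0.8, 0.3, -0.4]
opening: 0.103
t: 11.48
eef_pos: [478.0, -188.2, 160.4]
tcp_rot: [-3.141, 0.0, -0.054]
ft_force: [0.8, 0.2, -0.3]
opening: 0.102
[ 478.07780102 -188.04771275  160.55240829] [-3.1415032e+00 -4.2196187e-05 -5.3073108e-02]
```

View pics/c5.png

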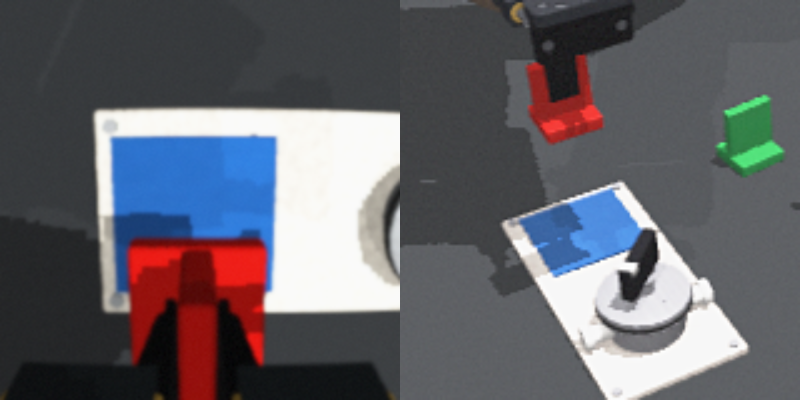

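The flag hangs upright and square in the jaws over the blue pad, and the knob is still turned. Lower to just above the pad, then ease down.

```bash
python3 -m handwheel '[{"hand":0,"x":0,"y":-0.001,"z":-0.015,"spin":0},{"hand":0,"x":0,"y":-0.001,"z":-0.035,"spin":0},{"hand":0,"x":0,"y":-0.001,"z":-0.055,"spin":0},{"hand":0,"x":0,"y":-0.001,"z":-0.075,"spin":0},{"hand":0,"x":0,"y":-0.001,"z":-0.09,"spin":0},{"hand":0,"x":0,"y":-0.001,"z":-0.1,"spin":0},{"hand":0,"x":0,"y":-0.001,"z":-0.104,"spin":0},{"hand":0,"x":0,"y":-0.001,"z":-0.106,"spin":0},{"hand":0,"x":0,"y":-0.001,"z":-0.107,"spin":0},{"hand":0,"x":0,"y":-0.001,"z":-0.108,"spin":0},{"hand":0,"x":0,"y":-0.001,"z":-0.108,"spin":0},{"hand":0,"x":0,"y":-0.001,"z":-0.108,"spin":0}]'
python3 -m handwheel '[{"hand":0,"x":0,"y":0,"z":-0.0005,"spin":0},{"hand":0,"x":0,"y":0,"z":-0.001,"spin":0},{"hand":0,"x":0,"y":0,"z":-0.001,"spin":0},{"hand":0,"x":0,"y":0,"z":-0.001,"spin":0}]'
```

```text
t: 12.63
eef_pos: [477.9, -189.8, 53.2]
tcp_rot: [3.141, -0.001, -0.054]
ft_force: [0.0, 0.2, -1.1]
opening: 0.105
t: 12.97
eef_pos: [477.8, -189.7, 51.8]
tcp_rot: [3.141, -0.0, -0.054]
ft_force: [0.0, -0.8, 1.1]
opening: 0.108
```

```bash
python3 -m handwheel '[{"hand":0,"x":0,"y":0,"z":-0.0005,"spin":0},{"hand":0,"x":0,"y":0,"z":-0.0005,"spin":0},{"hand":0,"x":0,"y":0,"z":-0.0005,"spin":0}]'
python3 -m handwheel '[{"hand":0,"x":0,"y":0,"z":-0.0005,"spin":0},{"hand":0,"x":0,"y":0,"z":-0.0005,"spin":0},{"hand":0,"x":0,"y":0,"z":-0.0005,"spin":0}]'
```

```text
t: 13.22
eef_pos: [477.8, -189.7, 51.8]
tcp_rot: [3.141, -0.001, -0.054]
ft_force: [-2.1, 1.0, 9.7]
opening: 0.104
t: 13.47
eef_pos: [477.8, -189.8, 51.8]
tcp_rot: [3.141, -0.001, -0.054]
ft_force: [-3.9, 1.5, 18.1]
opening: 0.105
```

The foot is on the pad: z stopped at 51.8 and force is rising. I'll back off 0.5 mm, open gradually and retreat straight up.

```bash
python3 -m handwheel '[{"hand":0,"x":0,"y":0,"z":0.0005,"spin":0},{"hand":0.012,"x":0,"y":0,"z":0.0005,"spin":0},{"hand":0.016,"x":0,"y":0,"z":0.0005,"spin":0},{"hand":0.025,"x":0,"y":0,"z":0.0005,"spin":0},{"hand":0.04,"x":0,"y":0,"z":0.0005,"spin":0},{"hand":0.05,"x":0,"y":0,"z":0.0005,"spin":0},{"hand":0.05,"x":0,"y":0,"z":0.0005,"spin":0},{"hand":0.05,"x":0,"y":0,"z":0.0005,"spin":0},{"hand":0.05,"x":0,"y":0,"z":0.01,"spin":0},{"hand":0.05,"x":0,"y":0,"z":0.03,"spin":0},{"hand":0.05,"x":0,"y":0,"z":0.06,"spin":0},{"hand":0.05,"x":0,"y":0,"z":0.09,"spin":0},{"hand":0.05,"x":0,"y":0,"z":0.12,"spin":0},{"hand":0.05,"x":0,"y":0,"z":0.15,"spin":0},{"hand":0.05,"x":0,"y":0,"z":0.18,"spin":0},{"hand":0.05,"x":0,"y":0,"z":0.18,"spin":0},{"hand":0.05,"x":0,"y":0,"z":0.18,"spin":0}]'
python3 - <<'E'
from h import *; import pickle; from cell import read_camera,state
d={n:read_camera(n) for n in("wrist","scene","top")}; pickle.dump(d,open("c6.pkl","wb"))
o=np.zeros((400,800,3),np.uint8); o[:,:400]=cv2.resize(d["wrist"]["img"][80:280,220:420],(400,400)); o[:,400:]=cv2.resize(d["scene"]["img"][150:310,150:310],(400,400))
cv2.imwrite("pics/c6.png",o[:,:,::-1])
w=d["wrist"]; h=cv2.cvtColor(w["img"],cv2.COLOR_RGB2HSV); m=((h[...,0]<5)|(h[...,0]>172))&(h[...,1]>130)&(h[...,2]>40)
k=blobs(m,60)[0]; p=cv2.approxPolyDP(k,1.5,True)[:,0]; print(np.c_[p,castf(w,p,22),castf(w,p,68)].round(0).tolist())
b=cv2.convexHull(np.vstack(blobs(masks(w["img"])["blue"],60)))[:,0]; a=castf(w,b,10); print("pad",cv2.minAreaRect(a.astype(np.float32)))
E
```

```text
t: 14.88
eef_pos: [477.9, -189.8, 232.6]
tcp_rot: [3.14, -0.003, -0.054]
ft_force: [0.1, 0.4, 0.1]
opening: 0.529
[[301.0, 156.0, 460.0, -166.0, 463.0, -159.0], [299.0, 158.0, 457.0, -169.0, 460.0, -161.0], [300.0, 189.0, 456.0, -207.0, 459.0, -195.0], [302.0, 191.0, 458.0, -210.0, 461.0, -197.0], [312.0, 191.0, 470.0, -211.0, 472.0, -198.0], [314.0, 193.0, 473.0, -214.0, 474.0, -200.0], [314.0, 202.0, 472.0, -225.0, 473.0, -210.0], [321.0, 202.0, 481.0, -226.0, 481.0, -211.0], [321.0, 193.0, 481.0, -214.0, 481.0, -201.0], [323.0, 191.0, 484.0, -212.0, 484.0, -198.0], [334.0, 190.0, 497.0, -211.0, 496.0, -198.0], [335.0, 158.0, 500.0, -171.0, 498.0, -163.0], [334.0, 156.0, 499.0, -169.0, 497.0, -161.0]]
pad ((476.5303039550781, -189.21868896484375), (80.12162780761719, 80.70853424072266), 86.87313842773438)
```

View pics/c6.png

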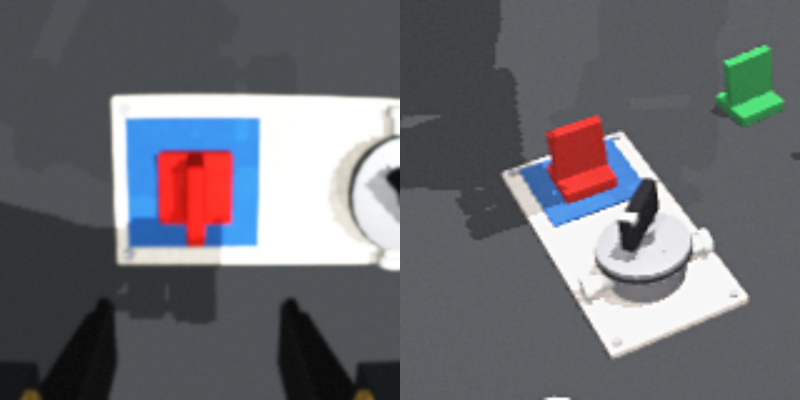

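The flag stands upright on the pad. Its foot spans about x 457–500 and y -211 to -168, centred at (478, -189) against the pad at (477, -189), so there's roughly 19 mm of blue on every side. The knob is still turned. I'll do one numeric knob check against the picture just after release, then hand in.

```bash
python3 - <<'E'
from h import *; import pickle; from cell import job_done
for f in("c0","c3","c6"):
    c=pickle.load(open(f+".pkl","rb"))["scene"]; g=cv2.cvtColor(c["img"],cv2.COLOR_RGB2GRAY)[215:255,225:275]
    k=blobs(g<45,20)
    if k: print(f,cv2.minAreaRect(k[0]),cv2.contourArea(k[0]))
print(job_done())
E
```

```text
c0 ((20.771812438964844, 21.459732055664062), (26.05157470703125, 8.438088417053223), 55.00797653198242) 89.0
c3 ((20.40000343322754, 20.700000762939453), (10.28591251373291, 28.621667861938477), 26.56505012512207) 179.5
c6 ((20.415096282958984, 20.952829360961914), (10.004242897033691, 28.070158004760742), 29.05460548400879) 120.5
the job is handed in; nothing more can be done
None
```

The loose knob is on the right-hand stand (knob axis near x 608, y -196). I twisted it 45° clockwise and let go, and it stayed turned. I then set the red flag upright on that stand's blue pad and handed the job in at about 15 s.

**Last checks:**
- **Knob:** the bar looked the same in the scene camera just after release and about 9 s later. Its outline angle there reads 27° and then 29°, against 55° before the twist with the box's two sides swapped. I put the small change down to shadow. I did not measure the final angle directly. I did not twist the left knob, since the first one tried was already loose.
- **Flag:** the foot is centred at (478, -189) and the pad at (477, -189), leaving about 19 mm of pad on every side. The hand was withdrawn straight up and was clear of everything at hand-in.

**What went wrong or disagreed:**
- My first move was refused for missing keys and nothing moved.
- The force reading showed about 7 N upward as the gripper closed on the flag; it was gone after the lift.
- Pressing the flag onto the pad reached about 18 N before I backed off and let go.

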